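# Load the two tape stands

## Robot

A 7-joint arm with a two-finger parallel gripper is mounted at the origin on the work surface. World frame = base frame: x ahead of the robot, y to its left, z up, the work surface at z = 0. Lengths are in m, angles in rad, forces in N, time in s.
With the tool pointing down it reaches from about 0.4 to 0.875 m from the base axis. Payload 19.3 kg.
Tool frame: the origin (TCP) lies where the fingers leave the gripper's body, on its centre line; the fingertips stand bot.tip_reach ahead of it and the grasp point (between the pads) lies 54 mm ahead of it (bot.tip_reach is the distance from the TCP to the fingertips, in m); z points along the fingers, y is the line along which they close (so a half turn about z gives the same grasp; the last joint's range is limited). The gripper opens to 85 mm and grips with 20 to 120 N. Pads are 22 mm wide; open, the fingers measure 114 mm over their backs; the gripper's body (76 mm by 85 mm) begins 54 mm behind the grasp point. The pads swing forward as they close: fully open they stand 13 mm farther back than shut.
Start: joints at [-1.289, 0.521, -0.036, 1.599, 0.021, 1.021, -0.113], TCP at [0.215, 0.587, 0.304] pointing down, gripper open.
Joint ranges: [-2.91, 2.91], [-0.3, 2.13], [-1.5, 1.42], [0.17, 2.43], [-1.26, 4.41], [0.16, 1.93], [-2.52, 2.52]. Speed limits (rad/s): [1.89, 1.89, 2.39, 2.39, 3.01, 3.01, 3.01].

## Interface

Orientations are given as [roll, pitch, yaw] about the fixed x, y, z axes, in that order (R = Rz(yaw) Ry(pitch) Rx(roll)).
In Python, from workcell import bot gives the robot as it stands. The module is installed in compiled form; this text tells all that it offers.
- The arm moves only by the shell command python3 -m jog 'ROWS' [FORCE]. ROWS is JSON, a list that holds one entry, the list of rows, each a list of 7 numbers: the shift along the tool's x, y, z in mm, then the turn, a rotation vector about the tool's x, y, z in rad, then the opening, from 0 (shut) to 1 (fully open). In form: [[[tx, ty, tz, wx, wy, wz, fingers], ...]]. A call has 1 to 5 rows; each row shifts and turns the commanded pose from where the row before left it, along the tool's axes as they then stand; what a row does not reach is not made up. A row lasts 1/10 s, in which the tool goes at most 50 mm and 8.59 degrees, less where a joint would pass 70% of its speed; a pose out of reach is approached as far as the arm can. A call is refused whole if a number of a shift passes 50 or a number of a turn 0.15, either way. A call with a gripper value outside its range is refused whole. The fingers move at their own pace and stop on an object; FORCE is the grip in N (left out, the last holds). Time passes only in rows, so rows that do not move let the fingers close. It gives the time, the measured TCP pose, the force, the opening and the grip force at its end, in the units of the state.
- bot.observe(): the state, without advancing time (a new reading comes with each control period).
- bot.grab_frame(name): name is "scene" or "top" or "wrist"; returns a dict with "img" (480x640x3 uint8, red, green, blue), "intrinsics" (3x3 intrinsics, pixels), "k1" (the pictures are not rectified: a ray, as slopes to the right and down, at radius r is drawn at 1 + k1 r^2 times it, then the intrinsics apply), "R" (3x3) and "t" (3): a world point X has camera coordinates R X + t; the wrist camera has in their place "tool_from_camera" (4x4, takes a point from camera to tool coordinates, whose origin is the TCP and whose axes are the flange's). Camera axes: x right, y down, z forward; pixel columns grow to the right and rows downward; lengths in m; the calibration is good to about 2 mm. A picture is of the moment at which its call begins: read the wrist's pose just before it. There is no depth.
- bot.job_done(): hands the job in; it is judged then, once.
Trained networks look in a picture, given as the dict that the camera call returned (one of the last four; its "shot" number tells which), for a name from the list of things; names that differ only in an ending like _2 or _b are one class to them, and where a whole thing is asked for, a point or a joint stands for the part that bears it (a point fixed in the world has none). Each returns a list of dicts, best first, with "conf" (0 to 1); they miss things now and then, are a little off and sometimes report something else, mostly with a low value. They report only what shows in the picture. A call takes as long as a camera call. They do not tell look-alikes from the thing itself.
- bot.trace(query, picture): "region" (480x640 bool, what is visible of it).
- bot.spot_point(query, picture): "xyz" ([x, y, z] in m, in world coordinates, good to about 4 mm: a listed point, or the origin of a listed thing).
The state is a dict: "clock": time; "qpos": joint angles; "qd": joint speeds; "joint_efforts": joint torques, N m; "position": TCP position; "tool_rot": TCP orientation; "force": force on the tool from outside, world axes, zero at the start; "moment": the same for the moment, N m; "grip_width": finger opening in m; "finger_force": force on a finger pad.
Only numpy, scipy, OpenCV 4.12 (cv2) and the standard library are available. Lean on these libraries where they do the work, as an engineer would, in place of code of your own. Each camera call takes 0.05 s, during which the arm holds its last target. There are 200 camera calls.

## Task

Tidy the four rolls of tape on the studio table onto the two tape stands, by colour: on each stand first the wide roll of the stand's colour, flat on the base, then the narrow roll of that colour flat on top of it, both threaded over the post. Lower each roll gently down the post rather than dropping it, and leave the ink jar and the glue pot where they stand.

Things in the scene. Friction and masses are not known exactly. Their poses are not given: they have to be found in the camera images.
- stand_blue: Tape stand, heavy and immovable: a round blue base of 90 mm diameter and 12 mm thickness with an upright bare aluminium post in its centre, 16 mm in diameter, its tip (tapered over the last 5 mm) 70 mm above the table. Origin at the centre of the base's underside, on the table; z up along the post. A wide roll on the base reaches 52 mm above the table, a narrow one on top of it 76 mm.
- stand_pink: Tape stand, heavy and immovable: a round pink base of 90 mm diameter and 12 mm thickness with an upright bare aluminium post in its centre, 16 mm in diameter, its tip (tapered over the last 5 mm) 70 mm above the table. Origin at the centre of the base's underside, on the table; z up along the post. A wide roll on the base reaches 52 mm above the table, a narrow one on top of it 76 mm.
- wide_blue: Loose blue wide roll of adhesive tape with a brown cardboard core, lying flat: a ring of 66 mm outside diameter, 40 mm high, with a 28 mm hole through it (130 g, hidden spread). Origin at the centre of its underside, z up along the hole.
- narrow_blue: Loose blue narrow roll of adhesive tape with a white core, lying flat: a ring of 52 mm outside diameter, 24 mm high, with a 28 mm hole through it (50 g, hidden spread). Origin at the centre of its underside, z up along the hole.
- wide_pink: Loose pink wide roll of adhesive tape with a brown cardboard core, lying flat: a ring of 66 mm outside diameter, 40 mm high, with a 28 mm hole through it (130 g, hidden spread). Origin at the centre of its underside, z up along the hole.
- narrow_pink: Loose pink narrow roll of adhesive tape with a white core, lying flat: a ring of 52 mm outside diameter, 24 mm high, with a 28 mm hole through it (50 g, hidden spread). Origin at the centre of its underside, z up along the hole.
- ink_jar: Bystander: a small black ink jar with a black lid, 36 mm in diameter, 45 mm tall, loose. Origin at the centre of its underside, z up.
- glue_pot: Bystander: a small yellow glue pot with a white lid, 36 mm in diameter, 45 mm tall, loose. Origin at the centre of its underside, z up.
Things that resemble listed ones, but are neither listed nor needed, are in the scene too. What is shaped like the wide_blue but black, grey or white is not meant.

How it is judged:
By the outcome, as a careful person would: the job done as asked, in the order asked, and still so for the second after the job is handed in, with the robot touching nothing.
It also fails if it takes over 128 s, if anything falls off the work surface, if the arm or the gripper's body presses on something with over 40 N, if the wrist force passes 120 N, or if a joint passes its speed limit or range.

## Working session

There is one attempt and no reset: what is moved stays moved. The work goes in short steps, Python scripts to look and compute and a shell command to move; the robot and the scene stay as the last step left them, time stands still between calls to the robot, and variables do not carry over. Pictures are saved under pics/ and viewed, at most 14 in all, crops included, and the job is handed in when it is done.

```bash
mkdir -p pics; cat > h.py <<'E'
import numpy as np, cv2
from workcell import bot
def save(f,n): cv2.imwrite('pics/'+n+'.png', f['img'][:,:,::-1])
NAMES=['stand_blue','stand_pink','wide_blue','narrow_blue','wide_pink','narrow_pink','ink_jar','glue_pot']
def pix(f,X):
    c=f['R']@np.array(X)+f['t']; s=c[:2]/c[2]; s=s*(1+f['k1']*(s@s)); return (f['intrinsics']@np.r_[s,1])[:2]
E
python3 - <<'E'
from h import *
np.set_printoptions(precision=4,suppress=True)
o=bot.observe(); print(o, bot.tip_reach)
for c in ['top','scene']:
    f=bot.grab_frame(c); save(f,c+'0')
    for n in NAMES:
        for d in bot.spot_point(n,f)[:3]: print(c,n,round(d['conf'],2),np.round(d['xyz'],4),pix(f,d['xyz']).round())
E
```

```text
{'clock': 0.0, 'qpos': array([-1.2892,  0.522 , -0.0363,  1.6   ,  0.0212,  1.0211, -0.1128]), 'qd': array([ 0.0011,  0.0011,  0.    ,  0.0005,  0.    ,  0.0005, -0.0015]), 'joint_efforts': array([ -0.0017, -92.7093,   1.9793, -36.9954,   0.0178,   0.0079,
        -0.    ]), 'position': array([0.2153, 0.5865, 0.3033]), 'tool_rot': array([-3.1405,  0.0001,  2.7898]), 'force': array([-0.3749,  0.7554, -0.4732]), 'moment': array([ 0.0347,  0.0104, -0.0078]), 'finger_force': 0.0, 'grip_width': 0.085241061022526} 0.0726
top stand_blue 0.63 [ 0.4447 -0.0174  0.0015] [328. 345.]
top stand_pink 0.68 [ 0.6165 -0.04   -0.0013] [338. 253.]
top wide_blue 0.93 [ 0.83   -0.2262  0.0011] [432. 139.]
top wide_blue 0.73 [ 0.5521 -0.3248  0.0015] [489. 283.]
top wide_blue 0.72 [ 0.6487 -0.3522 -0.0019] [501. 232.]
top narrow_blue 0.98 [ 0.4486  0.1895 -0.0011] [219. 345.]
top wide_pink 0.73 [ 0.6574  0.293  -0.0029] [165. 236.]
top narrow_pink 0.15 [ 0.5388 -0.119  -0.0015] [381. 293.]
top ink_jar 0.82 [ 0.5426 -0.1201  0.0002] [382. 291.]
top glue_pot 0.66 [0.5549 0.1251 0.0014] [251. 288.]
scene stand_blue 0.81 [ 0.4477 -0.0151 -0.0004] [361. 190.]
scene stand_blue 0.26 [0.6515 0.2869 0.0002] [491. 316.]
scene stand_pink 0.81 [ 0.6176 -0.0407  0.0042] [320. 242.]
scene wide_blue 0.9 [ 0.6534 -0.3569  0.001 ] [168. 209.]
scene wide_blue 0.89 [ 0.5525 -0.3249 -0.0028] [208. 183.]
scene wide_blue 0.89 [ 0.8263 -0.224   0.0046] [176. 296.]
scene narrow_blue 0.95 [ 0.45    0.1922 -0.0019] [458. 219.]
scene wide_pink 0.72 [ 0.6503  0.2887 -0.0058] [492. 318.]
scene narrow_pink 0.61 [ 0.4429 -0.2349 -0.0007] [268. 162.]
scene ink_jar 0.91 [ 0.5425 -0.1248  0.002 ] [295. 204.]
scene ink_jar 0.38 [ 0.4467 -0.2369  0.0002] [267. 162.]
scene glue_pot 0.58 [ 0.5566  0.1302 -0.0013] [415. 248.]
```

View pics/top0.png

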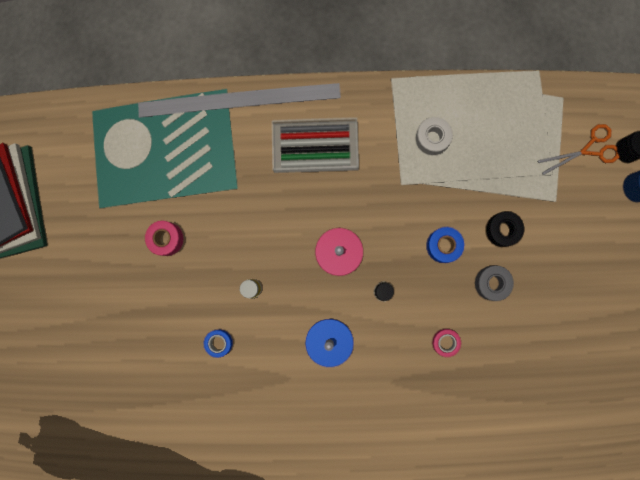

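View pics/scene0.png

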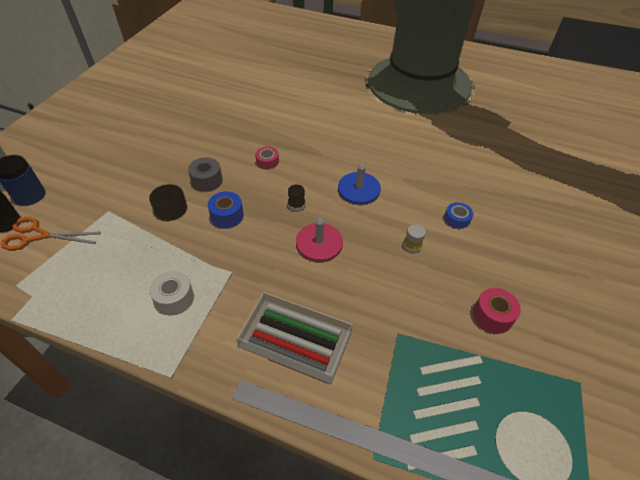

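The top view has four wide-type rings on the right: blue (446,245), black (505,229), grey (495,283) and white (434,135). Only the blue one with a brown core fits wide_blue. The others:
- wide_pink is at (164,238), narrow_blue at (218,344) and narrow_pink at (447,343).
- The stands are at (339,251) for pink and (329,344) for blue.
- The jars are at (384,291) and (249,289).

The scene view agrees. Next I'll fit silhouettes by colour and confirm with a crop.

```bash
cat >> h.py <<'E'
def mask(f,col):
    h=cv2.cvtColor(f['img'],cv2.COLOR_RGB2HSV)
    lo,hi=((108,120,60),(128,255,255)) if col=='blue' else ((160,110,60),(178,255,255))
    return cv2.inRange(h,lo,hi)
def blobs(f,col,amin=150):
    n,l,s,c=cv2.connectedComponentsWithStats(cv2.morphologyEx(mask(f,col),cv2.MORPH_CLOSE,np.ones((3,3))))
    return [(c[i],(l==i)) for i in range(1,n) if s[i,4]>amin]
def hullc(p):
    h=cv2.convexHull(np.float32(p).reshape(-1,1,2)); m=cv2.moments(h); return np.array([m['m10'],m['m01']])/m['m00'],m['m00']
A=np.linspace(0,6.283,60)
def fit(f,reg,xy,r,z0,z1):
    ys,xs=np.nonzero(reg); t,a=hullc(np.c_[xs,ys]); xy=np.array(xy,float)
    def pr(q): return hullc([pix(f,[q[0]+r*np.cos(k),q[1]+r*np.sin(k),z]) for k in A for z in (z0,z1)])
    for _ in range(6):
        p,am=pr(xy); J=np.array([pr(xy+d)[0]-p for d in np.eye(2)*1e-3]).T/1e-3
        xy=xy+np.linalg.solve(J,t-p)
    return xy,a/am
DIM={'stand_blue':(.045,0,.012),'stand_pink':(.045,0,.012),'wide_blue':(.033,0,.04),'wide_pink':(.033,0,.04),'narrow_blue':(.026,0,.024),'narrow_pink':(.026,0,.024)}
def fitall(f,guess,dz=0):
    out={}
    for n,g in guess.items():
        r,z0,z1=DIM[n]; p=pix(f,[g[0],g[1],z1])
        b=min(blobs(f,n.split('_')[1]),key=lambda b:np.hypot(*(b[0]-p)))
        xy,q=fit(f,b[1],g[:2],r,z0,z1); out[n]=xy; print(n,b[0].round(),xy.round(4),'area ratio',round(q,2))
    return out
E
python3 - <<'E'
from h import *
G=dict(stand_blue=(.446,-.016),stand_pink=(.617,-.04),wide_blue=(.63,-.24),narrow_blue=(.449,.19),wide_pink=(.654,.291),narrow_pink=(.443,-.235))
for c in ['top','scene']:
    f=bot.grab_frame(c); print(c); fitall(f,G)
    if c=='top': cv2.imwrite('pics/crop.png',cv2.resize(f['img'][210:370,350:550,::-1],(800,640))[:600])
E
```

```text
top
stand_blue [329. 342.] [ 0.45   -0.0195] area ratio 0.94
stand_pink [339. 252.] [ 0.6191 -0.0417] area ratio 0.96
wide_blue [445. 245.] [ 0.6258 -0.2386] area ratio 0.9
narrow_blue [218. 343.] [0.453  0.1892] area ratio 0.86
wide_pink [164. 238.] [0.6524 0.2878] area ratio 0.91
narrow_pink [446. 342.] [ 0.4446 -0.2376] area ratio 0.88
scene
stand_blue [359. 189.] [ 0.448  -0.0197] area ratio 0.88
stand_pink [319. 243.] [ 0.618 -0.042] area ratio 0.91
wide_blue [225. 211.] [ 0.6238 -0.2393] area ratio 0.88
narrow_blue [458. 217.] [0.4516 0.1894] area ratio 0.81
wide_pink [495. 311.] [0.6514 0.2874] area ratio 0.91
narrow_pink [267. 159.] [ 0.443  -0.2379] area ratio 0.81
```

View pics/crop.png

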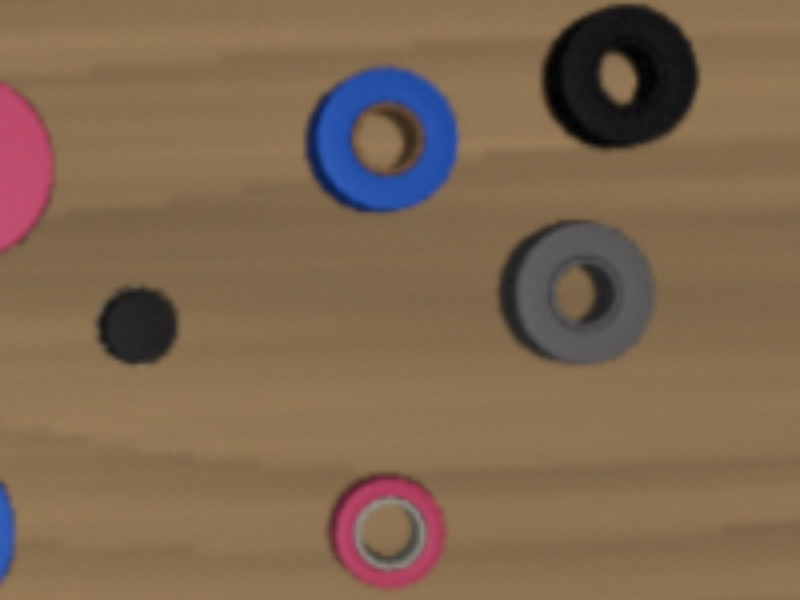

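The crop shows the blue ring with a brown core at (383,139), beside the black ring (620,77), the grey ring (578,291) and the ink jar (137,325). The pink ring with a white core at (388,531) is narrow_pink. So wide_blue is the blue ring, since it is the only blue one. I'll start with wide_pink.

```bash
cat > d.py <<'E'
import sys; from h import *
from scipy.spatial.transform import Rotation as Ro
o=bot.observe(); R=Ro.from_euler('xyz',o['tool_rot']).as_matrix(); g=np.array([float(a) for a in sys.argv[1:4]])
print('t',round(o['clock'],2),'pos',o['position'].round(4),'rpy',o['tool_rot'].round(3),'F',o['force'].round(1),'grip',round(o['grip_width'],4),round(o['finger_force'],1))
print('tool mm to go',(R.T@(g-o['position'])*1000).round(1))
E
python3 d.py .652 .2875 .2
python3 -m jog '[[[-40,-10,8,0,0,0,1],[-40,-10,8,0,0,0,1],[-40,-10,8,0,0,0,1],[-40,-10,8,0,0,0,1],[-40,-10,8,0,0,0,1]]]'
python3 -m jog '[[[-40,-10,8,0,0,0,1],[-40,-10,8,0,0,0,1],[-40,-10,8,0,0,0,1],[-40,-10,8,0,0,0,1],[-40,-10,8,0,0,0,1]]]'
python3 -m jog '[[[-40,-10,8,0,0,0,1],[-40,-10,8,0,0,0,1],[-33,-10,7,0,0,0,1],[0,0,0,0,0,0,1],[0,0,0,0,0,0,1]]]'
python3 d.py .652 .2875 .2
```

```text
t 1.0 pos [0.2154 0.5867 0.3039] rpy [3.142 0.    2.79 ] F [-0.   0.2 -0.5] grip 0.0856 0.0
tool mm to go [-513.  -130.4  103.9]
clock: 1.5
position: [0.3871, 0.4698, 0.2637]
tool_rot: [3.141, 0.0, 2.79]
force: [1.2, 0.8, 0.7]
grip_width: 0.0851
finger_force: 0.0
clock: 2.0
position: [0.5577, 0.3539, 0.2236]
tool_rot: [3.141, 0.0, 2.79]
force: [0.2, 0.7, 0.3]
grip_width: 0.0858
finger_force: 0.0
clock: 2.5
position: [0.6525, 0.2871, 0.2003]
tool_rot: [-3.141, -0.001, 2.788]
force: [-0.2, 0.9, -0.3]
grip_width: 0.0855
finger_force: 0.0
t 2.5 pos [0.6525 0.2871 0.2003] rpy [-3.141e+00 -1.000e-03  2.788e+00] F [-0.2  0.9 -0.3] grip 0.0855 0.0
tool mm to go [0.6 0.2 0.3]
```

```bash
cat >> h.py <<'E'
def wrist():
    from scipy.spatial.transform import Rotation as Ro
    o=bot.observe(); f=bot.grab_frame('wrist'); T=np.eye(4); T[:3,:3]=Ro.from_euler('xyz',o['tool_rot']).as_matrix(); T[:3,3]=o['position']
    M=np.linalg.inv(T@f['tool_from_camera']); f['R'],f['t']=M[:3,:3],M[:3,3]; return f
E
python3 - <<'E'
from h import *
f=wrist(); save(f,'w1'); 
try: fitall(f,{'wide_pink':(.652,.2875)})
except Exception as e: print(e)
E
```

```text
wide_pink [327. 241.] [0.6504 0.2899] area ratio 0.93
```

View pics/w1.png

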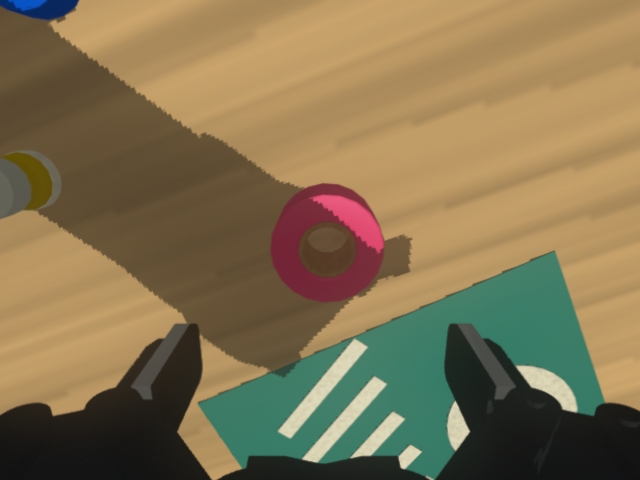

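The wrist view shows the pink ring at (327,243), midway between the fingers at (190,330) and (460,330), which matches the estimates to about 2 mm. I'll descend and grip.

```bash
python3 -m jog '[[[2,1,30,0,0,0,1],[0,0,30,0,0,0,1],[0,0,30,0,0,0,1],[0,0,20,0,0,0,1],[0,0,10,0,0,0,1]]]' 40
python3 -m jog '[[[0,0,0,0,0,0,1],[0,0,0,0,0,0,0.6],[0,0,0,0,0,0,0.4],[0,0,0,0,0,0,0.4],[0,0,0,0,0,0,0.4]]]' 40
python3 -m jog '[[[0,0,0,0,0,0,0.4],[0,0,0,0,0,0,0.4],[0,0,0,0,0,0,0.4],[0,0,-10,0,0,0,0.4],[0,0,-20,0,0,0,0.4]]]' 40
python3 d.py .6186 -.0418 .2
```

```text
clock: 3.05
position: [0.6492, 0.2906, 0.0793]
tool_rot: [-3.141, -0.002, 2.792]
force: [1.4, -0.4, 0.3]
grip_width: 0.0856
finger_force: 0.0
clock: 3.55
position: [0.6511, 0.2901, 0.0829]
tool_rot: [3.14, 0.001, 2.79]
force: [-2.9, -0.5, 5.9]
grip_width: 0.0656
finger_force: 43.8
clock: 4.05
position: [0.6503, 0.2894, 0.1114]
tool_rot: [-3.141, -0.001, 2.79]
force: [-0.1, -0.2, -0.8]
grip_width: 0.0656
finger_force: 44.7
t 4.05 pos [0.6503 0.2894 0.1114] rpy [-3.141e+00 -1.000e-03  2.790e+00] F [-0.1 -0.2 -0.8] grip 0.0656 44.7
tool mm to go [ -84.3 -321.9  -88.4]
```

```bash
python3 -m jog '[[[0,0,-40,0,0,0,0.4],[0,-20,-40,0,0,0,0.4],[-10,-40,-8,0,0,0,0.4],[-10,-40,0,0,0,0,0.4],[-10,-40,0,0,0,0,0.4]]]'
python3 -m jog '[[[-10,-40,0,0,0,0,0.4],[-10,-40,0,0,0,0,0.4],[-10,-40,0,0,0,0,0.4],[-10,-40,0,0,0,0,0.4],[-10,-20,0,0,0,0,0.4]]]'
python3 -m jog '[[[-4,-2,0,0,0,0,0.4],[0,0,0,0,0,0,0.4],[0,0,0,0,0,0,0.4]]]'
python3 d.py .6186 -.0418 .2
python3 - <<'E'
from h import *
f=wrist(); save(f,'w2'); DIM['wide_pink']=(.033,.118,.158)
o=bot.observe()['position'][:2]
for c in ['top','scene']: f=bot.grab_frame(c); fitall(f,{'wide_pink':o}); save(f,c+'2')
E
```

```text
clock: 4.55
position: [0.6305, 0.1464, 0.2011]
tool_rot: [3.14, 0.002, 2.79]
force: [0.6, -0.9, -1.0]
grip_width: 0.0656
finger_force: 45.0
clock: 5.05
position: [0.6148, -0.0425, 0.2006]
tool_rot: [-3.141, 0.002, 2.786]
force: [-0.6, -0.2, -1.2]
grip_width: 0.066
finger_force: 45.0
clock: 5.35
position: [0.6187, -0.0405, 0.1995]
tool_rot: [3.141, 0.001, 2.791]
force: [0.6, -1.0, -0.8]
grip_width: 0.0657
finger_force: 45.0
t 5.35 pos [ 0.6187 -0.0405  0.1995] rpy [3.141e+00 1.000e-03 2.791e+00] F [ 0.6 -1.  -0.8] grip 0.0657 45.0
tool mm to go [-0.4 -1.3 -0.5]
wide_pink [446. 342.] [ 0.4586 -0.2157] area ratio 0.41
wide_pink [315. 196.] [ 0.6251 -0.0455] area ratio 0.75
```

View pics/w2.png

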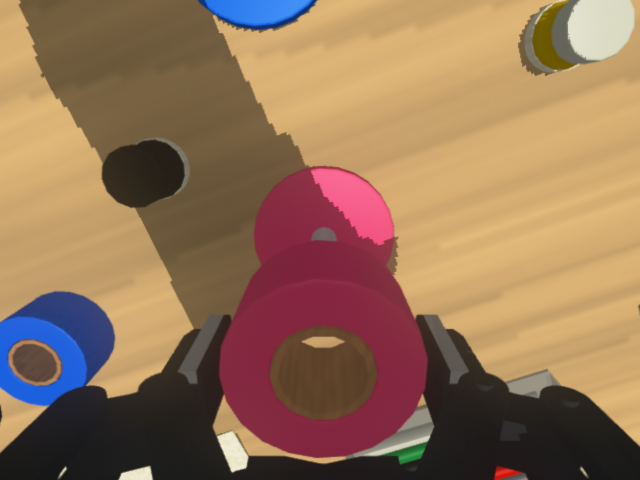

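The wrist view shows the ring's top face centred at (323,370), its hole spanning (271–375, 325–418), and the pink stand's post tip at (323,230) behind it. I'll turn these into positions.

```bash
cat >> h.py <<'E'
from scipy.optimize import least_squares
def ext(f,c,r):
    p=np.array([pix(f,[c[0]+r*np.cos(k),c[1]+r*np.sin(k),c[2]]) for k in A]); return np.r_[p.min(0),p.max(0)]
def circ(f,e,r,g): return least_squares(lambda c:ext(f,c,r)-e,g).x
def onz(f,p,z,g): return least_squares(lambda c:pix(f,[c[0],c[1],z])-p,g).x
E
python3 - <<'E'
from h import *
f=wrist(); print(bot.observe()['position'])
print('outer',circ(f,[220,281,427,457],.033,[.62,-.04,.16]),'hole',circ(f,[271,326,375,419],.014,[.62,-.04,.16]))
print('tip',onz(f,[323,230],.0695,[.62,-.04]))
print('stand'); fitall(f,{'stand_pink':(.6186,-.0418)})
E
```

```text
[ 0.61849969 -0.0406765   0.19900599]
outer [ 0.62068081 -0.04135785  0.1518674 ] hole [ 0.60693632 -0.03655133  0.17214883]
tip [ 0.59649016 -0.03263754]
stand
stand_pink [323. 312.] [ 0.6752 -0.0613] area ratio 3.5
```

```bash
python3 - <<'E'
from h import *
f=wrist()
for z in (0,.012,.07): print(z,pix(f,[.6186,-.0418,z]))
print('base',ext(f,[.6186,-.0418,.012],.045))
for z in (.152,.158): print('ring',ext(f,[.6187,-.0405,z],.033),ext(f,[.6187,-.0405,z],.014))
cv2.imwrite('pics/w2c.png',cv2.resize(f['img'][150:470,200:450,::-1],None,fx=1.8,fy=1.8,interpolation=cv2.INTER_CUBIC))
E
```

```text
0 [321.68032832 236.80161735]
0.012 [321.63971308 242.14498214]
0.07 [321.38207724 276.05997798]
base [250.67765056 170.71066639 392.6753387  306.65015715]
ring [220.90032422 273.83112959 428.28892176 453.01355623] [280.68759848 331.26468878 368.5169262  406.9528379 ]
ring [216.38684475 281.63390344 432.95607867 466.92526436] [278.84019614 341.32220652 370.5418818  419.55666212]
```

View pics/w2c.png

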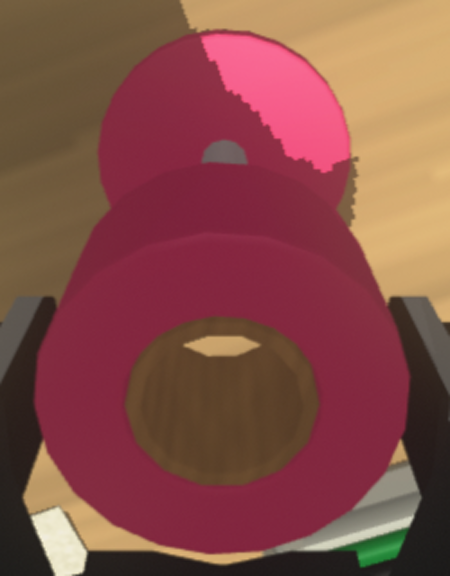

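The grey patch is the foot of the post, seen past the ring. The base edge sits about 4 px from its prediction, so the static cameras are off by about (-1.7, +2.6) mm, as they were for the roll. The target becomes (0.617, -0.039).

```bash
python3 -m jog '[[[2,1,15,0,0,0,0.4],[0,0,15,0,0,0,0.4],[0,0,10,0,0,0,0.4],[0,0,5,0,0,0,0.4],[0,0,5,0,0,0,0.4]]]'
python3 -m jog '[[[0,0,5,0,0,0,0.4],[0,0,5,0,0,0,0.4],[0,0,5,0,0,0,0.4],[0,0,5,0,0,0,0.4],[0,0,5,0,0,0,0.4]]]'
python3 d.py .617 -.039 .092
```

```text
clock: 6.1
position: [0.617, -0.0401, 0.1484]
tool_rot: [-3.141, -0.0, 2.79]
force: [-0.3, 0.0, -0.6]
grip_width: 0.0662
finger_force: 44.9
clock: 6.6
position: [0.617, -0.0401, 0.1235]
tool_rot: [-3.142, 0.0, 2.79]
force: [0.2, -0.1, -0.9]
grip_width: 0.0657
finger_force: 44.9
t 6.6 pos [ 0.617  -0.0401  0.1235] rpy [-3.142  0.     2.79 ] F [ 0.2 -0.1 -0.9] grip 0.0657 44.9
tool mm to go [ 0.4  1.1 31.5]
```

Threaded with no contact force, so I'll continue down.

```bash
python3 -m jog '[[[0,1,4,0,0,0,0.4],[0,0,4,0,0,0,0.4],[0,0,4,0,0,0,0.4],[0,0,4,0,0,0,0.4],[0,0,4,0,0,0,0.4]]]'
python3 -m jog '[[[0,0,3,0,0,0,0.4],[0,0,2,0,0,0,0.4],[0,0,1,0,0,0,0.4],[0,0,1,0,0,0,0.4],[0,0,0,0,0,0,0.4]]]'
python3 d.py .617 -.039 .092
```

```text
clock: 7.1
position: [0.6173, -0.0392, 0.1036]
tool_rot: [-3.142, 0.0, 2.79]
force: [-0.6, 0.5, -1.1]
grip_width: 0.0659
finger_force: 44.9
clock: 7.6
position: [0.6173, -0.0392, 0.0968]
tool_rot: [-3.141, -0.0, 2.79]
force: [-0.1, 0.3, 0.1]
grip_width: 0.0654
finger_force: 44.9
t 7.6 pos [ 0.6173 -0.0392  0.0968] rpy [-3.141 -0.     2.79 ] F [-0.1  0.3  0.1] grip 0.0654 44.9
tool mm to go [0.3 0.1 4.8]
```

```bash
python3 -m jog '[[[0,0,1,0,0,0,0.4],[0,0,0,0,0,0,0.4],[0,0,1,0,0,0,0.4],[0,0,0,0,0,0,0.4]]]'
python3 -m jog '[[[0,0,1,0,0,0,0.4],[0,0,0,0,0,0,0.4]]]'
python3 -m jog '[[[0,0,1,0,0,0,0.4],[0,0,0,0,0,0,0.4]]]'
```

```text
clock: 8.0
position: [0.6174, -0.0392, 0.0949]
tool_rot: [3.142, 0.0, 2.79]
force: [0.2, 0.5, -0.6]
grip_width: 0.0652
finger_force: 45.0
clock: 8.2
position: [0.6174, -0.0392, 0.0948]
tool_rot: [3.141, 0.0, 2.79]
force: [-5.5, 0.3, 16.4]
grip_width: 0.066
finger_force: 46.4
clock: 8.4
position: [0.6174, -0.0392, 0.0947]
tool_rot: [3.141, 0.001, 2.789]
force: [-13.0, 1.5, 33.6]
grip_width: 0.066
finger_force: 47.8
```

Contact at TCP z 0.0948, which is 12 mm above the grasp height, so the roll is seated. I'll ease off, release and go to wide_blue.

```bash
python3 -m jog '[[[0,0,-2,0,0,0,0.4],[0,0,0,0,0,0,0.75],[0,0,0,0,0,0,0.85],[0,0,0,0,0,0,1],[0,0,0,0,0,0,1]]]'
python3 -m jog '[[[0,0,-10,0,0,0,1],[0,0,-20,0,0,0,1],[0,0,-35,0,0,0,1],[0,0,-40,0,0,0,1],[0,0,0,0,0,0,1]]]'
python3 d.py .6231 -.2364 .2
```

```text
clock: 8.9
position: [0.6173, -0.0391, 0.0947]
tool_rot: [-3.141, -0.0, 2.79]
force: [0.5, -0.2, 0.3]
grip_width: 0.0853
finger_force: 0.0
clock: 9.4
position: [0.6193, -0.0394, 0.2056]
tool_rot: [3.139, 0.007, 2.789]
force: [0.5, -0.6, -0.5]
grip_width: 0.0853
finger_force: 0.0
t 9.4 pos [ 0.6193 -0.0394  0.2056] rpy [3.139 0.007 2.789] F [ 0.5 -0.6 -0.5] grip 0.0853 0.0
tool mm to go [ -71.5 -183.7    5.6]
```

```bash
python3 -m jog '[[[-15,-37,0,0,0,0,1],[-15,-37,0,0,0,0,1],[-15,-37,0,0,0,0,1],[-15,-37,0,0,0,0,1],[-13,-35,0,0,0,0,1]]]'
python3 -m jog '[[[0,0,0,0,0,0,1],[0,0,0,0,0,0,1]]]'
python3 d.py .6231 -.2364 .2
python3 - <<'E'
from h import *
f=wrist(); save(f,'w3'); fitall(f,{'wide_blue':(.6231,-.2364)})
f=bot.grab_frame('scene'); save(f,'s3')
E
```

```text
clock: 9.9
position: [0.6226, -0.2381, 0.2003]
tool_rot: [-3.141, 0.0, 2.789]
force: [1.0, 1.1, -0.3]
grip_width: 0.0855
finger_force: 0.0
clock: 10.1
position: [0.6225, -0.2368, 0.2]
tool_rot: [3.142, -0.0, 2.788]
force: [0.1, 0.1, 0.0]
grip_width: 0.0853
finger_force: 0.0
t 10.1 pos [ 0.6225 -0.2368  0.2   ] rpy [ 3.142 -0.     2.788] F [0.1 0.1 0. ] grip 0.0853 0.0
tool mm to go [-0.5  0.6 -0. ]
wide_blue [325. 247.] [ 0.6233 -0.236 ] area ratio 0.93
```

View pics/s3.png

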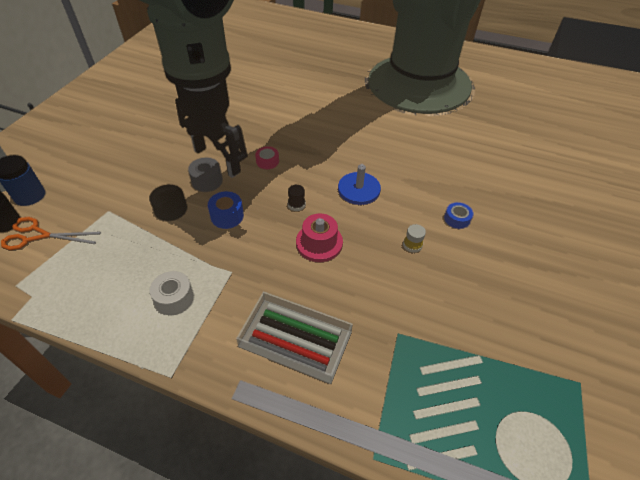

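The pink roll sits on its stand at (320,235) with the post through it, the jars haven't moved, and the gripper is over wide_blue at (226,210). Next I grip it and carry it to stand_blue.

```bash
python3 -m jog '[[[0,1,30,0,0,0,1],[0,0,30,0,0,0,1],[0,0,30,0,0,0,1],[0,0,20,0,0,0,1],[0,0,8,0,0,0,1]]]' 40
python3 -m jog '[[[0,0,0,0,0,0,1],[0,0,0,0,0,0,0.6],[0,0,0,0,0,0,0.4],[0,0,0,0,0,0,0.4],[0,0,0,0,0,0,0.4]]]' 40
python3 -m jog '[[[0,0,0,0,0,0,0.4],[0,0,0,0,0,0,0.4],[0,0,-20,0,0,0,0.4],[0,0,-40,0,0,0,0.4],[0,0,-40,0,0,0,0.4]]]' 40
python3 d.py .4473 -.017 .2
```

```text
clock: 10.7
position: [0.6227, -0.2334, 0.08]
tool_rot: [3.141, -0.003, 2.792]
force: [-0.3, 0.5, -0.4]
grip_width: 0.0851
finger_force: 0.0
clock: 11.2
position: [0.6239, -0.2351, 0.0838]
tool_rot: [3.141, 0.002, 2.79]
force: [-0.9, 1.8, 6.7]
grip_width: 0.065
finger_force: 43.2
clock: 11.7
position: [0.623, -0.2351, 0.1839]
tool_rot: [3.142, 0.0, 2.79]
force: [0.3, -0.2, -0.9]
grip_width: 0.0645
finger_force: 45.0
t 11.7 pos [ 0.623  -0.2351  0.1839] rpy [3.142 0.    2.79 ] F [ 0.3 -0.2 -0.9] grip 0.0645 45.0
tool mm to go [240.1 144.2 -16.1]
```

```bash
python3 -m jog '[[[40,24,-16,0,0,0,0.4],[40,24,0,0,0,0,0.4],[40,24,0,0,0,0,0.4],[40,24,0,0,0,0,0.4],[40,24,0,0,0,0,0.4]]]'
python3 -m jog '[[[40,24,0,0,0,0,0.4],[0,0,0,0,0,0,0.4],[0,0,0,0,0,0,0.4]]]'
python3 d.py .4473 -.017 .2
python3 - <<'E'
from h import *
f=wrist(); save(f,'w4'); 
print('base',ext(f,[.4473,-.017,.012],.045)); p=bot.observe()['position']
for z in (.153,.157): print('ring',ext(f,[*p[:2],z],.033))
E
```

```text
clock: 12.2
position: [0.4757, -0.0524, 0.1991]
tool_rot: [3.141, 0.002, 2.79]
force: [1.8, 1.2, -0.8]
grip_width: 0.0646
finger_force: 45.0
clock: 12.5
position: [0.4477, -0.0166, 0.199]
tool_rot: [3.141, 0.002, 2.792]
force: [-0.6, -0.2, -1.9]
grip_width: 0.0647
finger_force: 45.0
t 12.5 pos [ 0.4477 -0.0166  0.199 ] rpy [3.141e+00 2.000e-03 2.792e+00] F [-0.6 -0.2 -1.9] grip 0.0647 45.0
tool mm to go [ 0.2 -0.5 -1. ]
base [251.19556287 168.87948037 393.35115189 305.06074865]
ring [217.70185353 276.59754435 426.29399334 456.09664256]
ring [214.63515401 281.86740838 429.32546583 465.39413418]
```

View pics/w4.png

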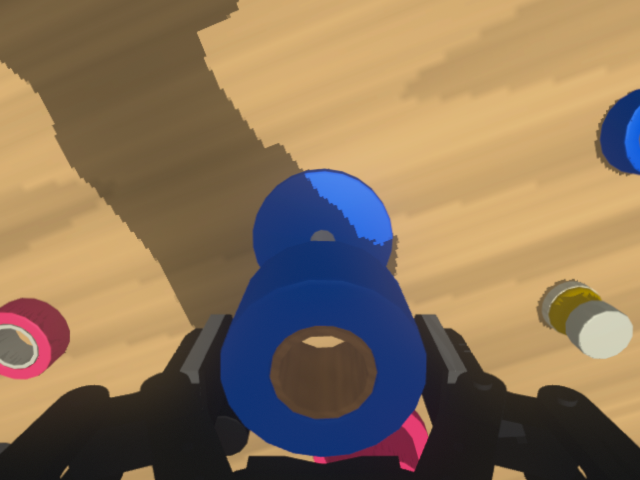

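The blue base spans x 253–393 with its top at y 169, as predicted (251–393, 169). The ring is centred at (323,370), so it is aligned and I can lower it.

```bash
python3 -m jog '[[[0,0,15,0,0,0,0.4],[0,0,15,0,0,0,0.4],[0,0,10,0,0,0,0.4],[0,0,5,0,0,0,0.4],[0,0,5,0,0,0,0.4]]]'
python3 -m jog '[[[0,0,5,0,0,0,0.4],[0,0,5,0,0,0,0.4],[0,0,5,0,0,0,0.4],[0,0,5,0,0,0,0.4],[0,0,5,0,0,0,0.4]]]'
python3 -m jog '[[[0,0,5,0,0,0,0.4],[0,0,5,0,0,0,0.4],[0,0,4,0,0,0,0.4],[0,0,4,0,0,0,0.4],[0,0,3,0,0,0,0.4]]]'
python3 -m jog '[[[0,0,2,0,0,0,0.4],[0,0,1,0,0,0,0.4],[0,0,1,0,0,0,0.4],[0,0,1,0,0,0,0.4],[0,0,0,0,0,0,0.4]]]'
python3 d.py .4473 -.017 .095
```

```text
clock: 13.05
position: [0.4478, -0.0177, 0.1477]
tool_rot: [-3.142, 0.0, 2.789]
force: [-0.5, -0.6, -1.5]
grip_width: 0.0646
finger_force: 45.0
clock: 13.55
position: [0.4475, -0.0173, 0.1225]
tool_rot: [3.142, 0.0, 2.79]
force: [-0.0, 0.8, -0.8]
grip_width: 0.0652
finger_force: 45.0
clock: 14.05
position: [0.4474, -0.0173, 0.1015]
tool_rot: [-3.142, -0.0, 2.79]
force: [0.2, -0.4, -0.6]
grip_width: 0.065
finger_force: 45.0
clock: 14.55
position: [0.4474, -0.0173, 0.0969]
tool_rot: [-3.142, 0.0, 2.79]
force: [0.3, 1.0, -1.6]
grip_width: 0.0649
finger_force: 45.0
t 14.55 pos [ 0.4474 -0.0173  0.0969] rpy [-3.142  0.     2.79 ] F [ 0.3  1.  -1.6] grip 0.0649 45.0
tool mm to go [0.2 0.2 1.9]
```

```bash
python3 -m jog '[[[0,0,1,0,0,0,0.4],[0,0,0,0,0,0,0.4]]]'
python3 -m jog '[[[0,0,0.6,0,0,0,0.4],[0,0,0,0,0,0,0.4]]]'
python3 -m jog '[[[0,0,0.6,0,0,0,0.4],[0,0,0,0,0,0,0.4]]]'
```

```text
clock: 14.75
position: [0.4475, -0.0173, 0.0959]
tool_rot: [-3.142, 0.0, 2.79]
force: [-0.2, 0.5, -0.2]
grip_width: 0.065
finger_force: 45.0
clock: 14.95
position: [0.4474, -0.0173, 0.0957]
tool_rot: [3.142, 0.0, 2.79]
force: [-3.5, 1.2, 12.1]
grip_width: 0.0649
finger_force: 46.2
clock: 15.15
position: [0.4474, -0.0172, 0.0955]
tool_rot: [3.141, 0.0, 2.79]
force: [-6.9, 1.5, 29.5]
grip_width: 0.0649
finger_force: 47.8
```

```bash
python3 -m jog '[[[0,0,-1,0,0,0,0.4],[0,0,0,0,0,0,0.75],[0,0,0,0,0,0,0.85],[0,0,0,0,0,0,1],[0,0,0,0,0,0,1]]]'
python3 -m jog '[[[0,0,-10,0,0,0,1],[0,0,-20,0,0,0,1],[0,0,-35,0,0,0,1],[0,0,-40,0,0,0,1],[0,0,0,0,0,0,1]]]'
python3 -m jog '[[[14,40,0,0,0,0,1],[14,40,0,0,0,0,1],[14,40,0,0,0,0,1],[14,40,0,0,0,0,1],[13,37,0,0,0,0,1]]]'
python3 -m jog '[[[0,0,0,0,0,0,1],[0,0,0,0,0,0,1]]]'
python3 d.py .4506 .1919 .2
python3 - <<'E'
from h import *
f=wrist(); save(f,'w5'); fitall(f,{'narrow_blue':(.4506,.1919)})
E
```

```text
clock: 15.65
position: [0.4474, -0.0173, 0.0956]
tool_rot: [-3.142, -0.0, 2.79]
force: [-0.3, -0.6, -0.3]
grip_width: 0.0859
finger_force: 0.0
clock: 16.15
position: [0.4489, -0.0174, 0.2053]
tool_rot: [3.139, 0.006, 2.789]
force: [0.6, -0.1, -0.4]
grip_width: 0.0853
finger_force: 0.0
clock: 16.65
position: [0.4502, 0.1934, 0.2011]
tool_rot: [3.141, 0.0, 2.79]
force: [1.6, -0.8, -0.0]
grip_width: 0.0851
finger_force: 0.0
clock: 16.85
position: [0.4502, 0.192, 0.2008]
tool_rot: [-3.141, -0.0, 2.792]
force: [-0.0, -1.0, -0.1]
grip_width: 0.0856
finger_force: 0.0
t 16.85 pos [0.4502 0.192  0.2008] rpy [-3.141 -0.     2.792] F [-0.  -1.  -0.1] grip 0.0856 0.0
tool mm to go [-0.4  0.   0.8]
narrow_blue [323. 241.] [0.4513 0.1912] area ratio 0.9
```

View pics/w5.png

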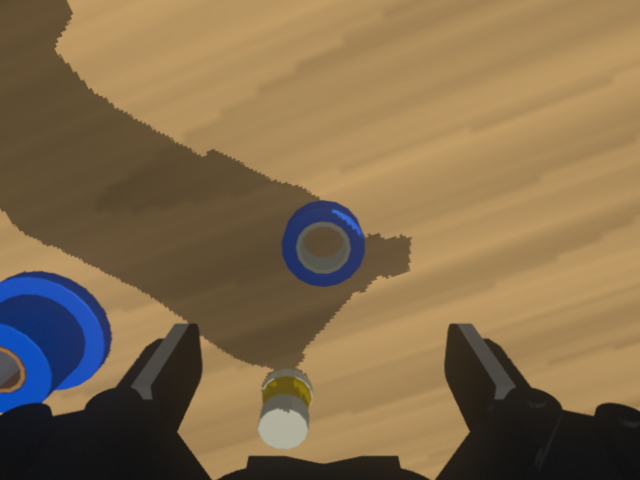

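The narrow ring at (323,243) is centred between the fingers, and the glue pot (285,410) is well clear. I'll grip it.

```bash
python3 -m jog '[[[-1,0,30,0,0,0,1],[0,0,30,0,0,0,1],[0,0,30,0,0,0,1],[0,0,20,0,0,0,1],[0,0,10,0,0,0,1]]]' 30
python3 -m jog '[[[0,0,3,0,0,0,1],[0,0,0,0,0,0,0.6],[0,0,0,0,0,0,0.4],[0,0,0,0,0,0,0.3],[0,0,0,0,0,0,0.3]]]' 30
python3 -m jog '[[[0,0,0,0,0,0,0.3],[0,0,0,0,0,0,0.3],[0,0,0,0,0,0,0.3]]]' 30
python3 -m jog '[[[0,0,-20,0,0,0,0.3],[0,0,-40,0,0,0,0.3],[0,0,-40,0,0,0,0.3],[0,0,-20,0,0,0,0.3],[0,0,0,0,0,0,0.3]]]' 30
python3 d.py .4473 -.017 .2
```

```text
clock: 17.4
position: [0.4512, 0.1896, 0.0794]
tool_rot: [-3.14, -0.001, 2.788]
force: [-0.1, 0.1, 0.2]
grip_width: 0.0852
finger_force: 0.0
clock: 17.9
position: [0.4519, 0.1912, 0.0789]
tool_rot: [3.141, 0.001, 2.79]
force: [-1.1, -1.9, 11.9]
grip_width: 0.0505
finger_force: 29.0
clock: 18.2
position: [0.4519, 0.1912, 0.0789]
tool_rot: [3.141, 0.001, 2.79]
force: [-1.8, -0.7, 11.3]
grip_width: 0.0508
finger_force: 29.0
clock: 18.7
position: [0.4526, 0.1915, 0.2011]
tool_rot: [3.137, 0.004, 2.79]
force: [0.1, -0.2, -1.0]
grip_width: 0.0508
finger_force: 32.0
t 18.7 pos [0.4526 0.1915 0.2011] rpy [3.137 0.004 2.79 ] F [ 0.1 -0.2 -1. ] grip 0.0508 32.0
tool mm to go [ -66.9 -197.6    0.5]
```

```bash
python3 -m jog '[[[-14,-40,0,0,0,0,0.3],[-14,-40,0,0,0,0,0.3],[-14,-40,0,0,0,0,0.3],[-14,-40,0,0,0,0,0.3],[-12,-37,0,0,0,0,0.3]]]'
python3 -m jog '[[[0,0,0,0,0,0,0.3],[0,0,0,0,0,0,0.3]]]'
python3 d.py .4473 -.017 .2
python3 - <<'E'
from h import *
f=wrist(); save(f,'w6'); 
print('wide top',ext(f,[.4473,-.017,.052],.033)); p=bot.observe()['position']
for z in (.143,.146): print('ring',ext(f,[*p[:2],z],.026))
E
```

```text
clock: 19.2
position: [0.447, -0.0192, 0.1976]
tool_rot: [-3.141, 0.0, 2.79]
force: [0.9, -0.3, -0.3]
grip_width: 0.0506
finger_force: 31.9
clock: 19.4
position: [0.4473, -0.0179, 0.1976]
tool_rot: [-3.142, -0.0, 2.788]
force: [-0.2, 0.3, -1.1]
grip_width: 0.0505
finger_force: 31.9
t 19.4 pos [ 0.4473 -0.0179  0.1976] rpy [-3.142 -0.     2.788] F [-0.2  0.3 -1.1] grip 0.0505 31.9
tool mm to go [ 0.3  0.9 -2.4]
wide top [263.9607963  203.1596485  386.16273143 318.24495612]
ring [249.13514566 284.52951159 404.21190181 420.00227341]
ring [247.62022347 288.30403408 405.88399411 425.96886272]
```

View pics/w6.png

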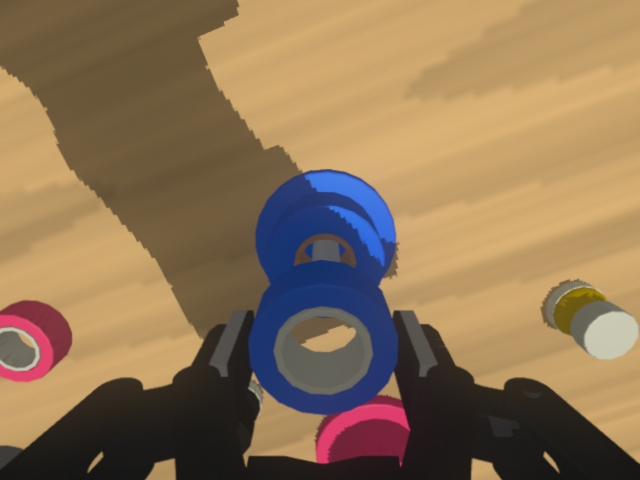

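The held narrow ring at (323,340) and the post (325,252) are aligned to within about 1–2 mm. I'll nudge +1 mm along y and lower it.

```bash
python3 -m jog '[[[0,1,15,0,0,0,0.3],[0,0,15,0,0,0,0.3],[0,0,8,0,0,0,0.3],[0,0,5,0,0,0,0.3],[0,0,4,0,0,0,0.3]]]'
python3 -m jog '[[[0,0,4,0,0,0,0.3],[0,0,4,0,0,0,0.3],[0,0,4,0,0,0,0.3],[0,0,3,0,0,0,0.3],[0,0,0,0,0,0,0.3]]]'
python3 -m jog '[[[0,0,1,0,0,0,0.3],[0,0,1,0,0,0,0.3],[0,0,0,0,0,0,0.3]]]'
python3 d.py .4473 -.017 .131
```

```text
clock: 19.95
position: [0.4479, -0.0158, 0.1505]
tool_rot: [3.142, -0.0, 2.791]
force: [-0.1, -0.4, -1.0]
grip_width: 0.0505
finger_force: 31.9
clock: 20.45
position: [0.4477, -0.0163, 0.1354]
tool_rot: [-3.141, -0.0, 2.79]
force: [-0.4, -0.4, -0.2]
grip_width: 0.0509
finger_force: 31.9
clock: 20.75
position: [0.4478, -0.0163, 0.1337]
tool_rot: [-3.142, 0.0, 2.79]
force: [-0.8, 1.0, 0.3]
grip_width: 0.0509
finger_force: 31.9
t 20.75 pos [ 0.4478 -0.0163  0.1337] rpy [-3.142  0.     2.79 ] F [-0.8  1.   0.3] grip 0.0509 31.9
tool mm to go [ 0.2 -0.8  2.7]
```

```bash
python3 -m jog '[[[0,0,1,0,0,0,0.3],[0,0,0,0,0,0,0.3]]]'
python3 -m jog '[[[0,0,0.6,0,0,0,0.3],[0,0,0,0,0,0,0.3]]]'
python3 -m jog '[[[0,0,0.6,0,0,0,0.3],[0,0,0,0,0,0,0.3]]]'
```

```text
clock: 20.95
position: [0.4478, -0.0163, 0.1327]
tool_rot: [-3.142, -0.0, 2.79]
force: [-0.0, 1.5, -0.7]
grip_width: 0.0504
finger_force: 31.9
clock: 21.15
position: [0.4478, -0.0163, 0.1321]
tool_rot: [-3.142, -0.0, 2.79]
force: [-0.0, -1.2, 0.2]
grip_width: 0.0504
finger_force: 31.9
clock: 21.35
position: [0.4478, -0.0163, 0.1315]
tool_rot: [-3.142, -0.0, 2.79]
force: [-0.2, 0.5, -0.8]
grip_width: 0.0507
finger_force: 31.9
```

```bash
python3 -m jog '[[[0,0,0.6,0,0,0,0.3],[0,0,0,0,0,0,0.3]]]'
python3 -m jog '[[[0,0,0.6,0,0,0,0.3],[0,0,0,0,0,0,0.3]]]'
```

```text
clock: 21.55
position: [0.4478, -0.0163, 0.131]
tool_rot: [3.142, 0.0, 2.79]
force: [-0.9, -0.5, 2.9]
grip_width: 0.0506
finger_force: 32.3
clock: 21.75
position: [0.4478, -0.0163, 0.1309]
tool_rot: [3.141, 0.0, 2.79]
force: [-4.7, 0.2, 19.5]
grip_width: 0.0502
finger_force: 33.6
```

Seated at exactly the expected height (0.131). I'll release and go to narrow_pink.

```bash
python3 -m jog '[[[0,0,-1,0,0,0,0.3],[0,0,0,0,0,0,0.65],[0,0,0,0,0,0,0.85],[0,0,0,0,0,0,1],[0,0,0,0,0,0,1]]]'
python3 -m jog '[[[0,0,-8,0,0,0,1],[0,0,-20,0,0,0,1],[0,0,-30,0,0,0,1],[0,0,-10,0,0,0,1],[0,0,0,0,0,0,1]]]'
python3 -m jog '[[[-14,-42,0,0,0,0,1],[-14,-42,0,0,0,0,1],[-14,-42,0,0,0,0,1],[-14,-42,0,0,0,0,1],[-14,-39,0,0,0,0,1]]]'
python3 -m jog '[[[0,0,0,0,0,0,1],[0,0,0,0,0,0,1]]]'
python3 d.py .4421 -.2352 .2
python3 - <<'E'
from h import *
f=wrist(); fitall(f,{'narrow_pink':(.4421,-.2352)})
f=bot.grab_frame('scene'); save(f,'s7')
E
```

```text
clock: 22.25
position: [0.4478, -0.0163, 0.1312]
tool_rot: [-3.142, -0.0, 2.79]
force: [0.0, -0.7, 0.3]
grip_width: 0.0856
finger_force: 0.0
clock: 22.75
position: [0.4484, -0.0164, 0.2008]
tool_rot: [3.14, 0.003, 2.79]
force: [0.8, 0.4, -0.8]
grip_width: 0.0856
finger_force: 0.0
clock: 23.25
position: [0.4413, -0.2367, 0.1983]
tool_rot: [-3.141, -0.001, 2.789]
force: [1.4, 0.5, -0.3]
grip_width: 0.0854
finger_force: 0.0
clock: 23.45
position: [0.4415, -0.2353, 0.1983]
tool_rot: [3.142, -0.002, 2.788]
force: [-0.7, 0.2, -0.0]
grip_width: 0.0856
finger_force: 0.0
t 23.45 pos [ 0.4415 -0.2353  0.1983] rpy [ 3.142e+00 -2.000e-03  2.788e+00] F [-0.7  0.2 -0. ] grip 0.0856 0.0
tool mm to go [-0.5  0.3 -1.7]
narrow_pink [324. 241.] [ 0.4423 -0.2348] area ratio 0.92
```

View pics/s7.png

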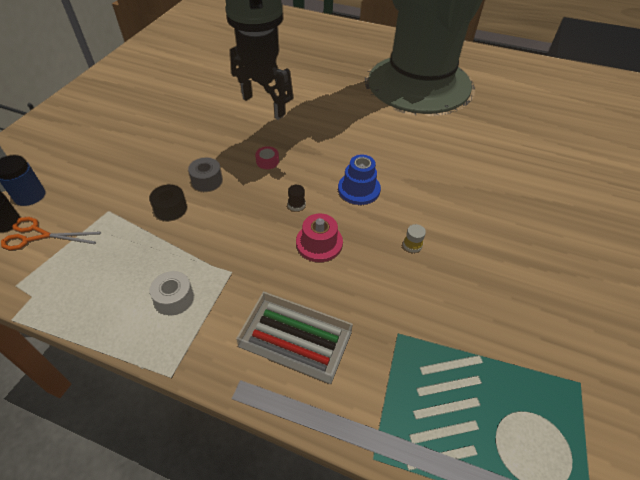

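The blue stack is complete and level at (361,178), and the gripper is over narrow_pink at (267,157). I'll grip it.

```bash
python3 -m jog '[[[-1,0,30,0,0,0,1],[0,0,30,0,0,0,1],[0,0,30,0,0,0,1],[0,0,20,0,0,0,1],[0,0,10,0,0,0,1]]]' 30
python3 -m jog '[[[0,0,0,0,0,0,1],[0,0,0,0,0,0,0.6],[0,0,0,0,0,0,0.4],[0,0,0,0,0,0,0.3],[0,0,0,0,0,0,0.3]]]' 30
python3 -m jog '[[[0,0,0,0,0,0,0.3],[0,0,0,0,0,0,0.3]]]' 30
python3 -m jog '[[[0,0,-20,0,0,0,0.3],[0,0,-40,0,0,0,0.3],[0,0,-40,0,0,0,0.3],[0,0,-20,0,0,0,0.3],[0,0,0,0,0,0,0.3]]]' 30
python3 d.py .617 -.039 .2
```

```text
clock: 24.05
position: [0.4427, -0.2336, 0.0776]
tool_rot: [3.141, -0.002, 2.792]
force: [0.2, 0.7, 0.7]
grip_width: 0.0852
finger_force: 0.0
clock: 24.55
position: [0.4436, -0.2352, 0.0806]
tool_rot: [3.142, 0.002, 2.79]
force: [-2.1, 2.6, 14.4]
grip_width: 0.0511
finger_force: 28.6
clock: 24.75
position: [0.4436, -0.2352, 0.0806]
tool_rot: [3.142, 0.002, 2.79]
force: [-2.1, 2.0, 14.5]
grip_width: 0.0512
finger_force: 28.6
clock: 25.25
position: [0.4442, -0.2357, 0.2027]
tool_rot: [-3.141, 0.006, 2.789]
force: [-1.2, 0.5, -1.7]
grip_width: 0.0511
finger_force: 31.7
t 25.25 pos [ 0.4442 -0.2357  0.2027] rpy [-3.141  0.006  2.789] F [-1.2  0.5 -1.7] grip 0.0511 31.7
tool mm to go [-94.4 244.2   3.2]
```

```bash
python3 -m jog '[[[-16,41,0,0,0,0,0.3],[-16,41,0,0,0,0,0.3],[-16,41,0,0,0,0,0.3],[-16,41,0,0,0,0,0.3],[-16,40,0,0,0,0,0.3]]]'
python3 -m jog '[[[-16,40,0,0,0,0,0.3],[0,0,0,0,0,0,0.3],[0,0,0,0,0,0,0.3],[0,0,0,0,0,0,0.3]]]'
python3 d.py .617 -.039 .2
python3 - <<'E'
from h import *
f=wrist(); save(f,'w8')
E
```

```text
clock: 25.75
position: [0.5893, -0.0695, 0.199]
tool_rot: [-3.141, -0.0, 2.79]
force: [0.2, -0.9, -0.7]
grip_width: 0.0513
finger_force: 31.7
clock: 26.15
position: [0.6167, -0.04, 0.199]
tool_rot: [-3.141, -0.001, 2.789]
force: [-0.3, -0.8, -0.6]
grip_width: 0.0509
finger_force: 31.7
t 26.15 pos [ 0.6167 -0.04    0.199 ] rpy [-3.141e+00 -1.000e-03  2.789e+00] F [-0.3 -0.8 -0.6] grip 0.0509 31.7
tool mm to go [ 0.1  1.1 -1. ]
```

View pics/w8.png

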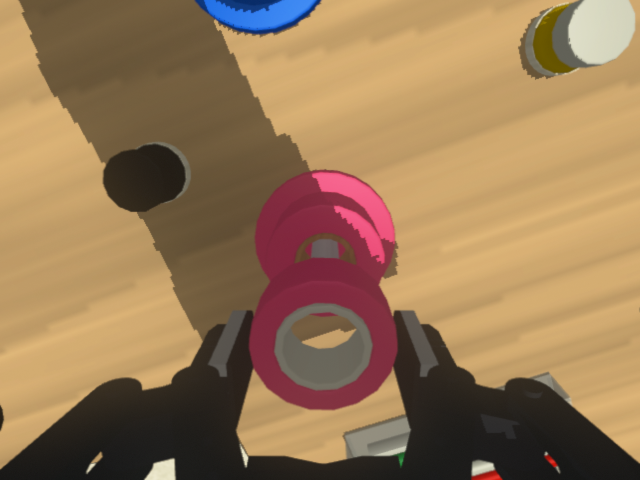

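The held ring (323,335) lines up with the post (325,250), the same as in the blue case. Nudge +1 mm along y and lower.

```bash
python3 -m jog '[[[0,1,15,0,0,0,0.3],[0,0,15,0,0,0,0.3],[0,0,8,0,0,0,0.3],[0,0,5,0,0,0,0.3],[0,0,4,0,0,0,0.3]]]'
python3 -m jog '[[[0,0,4,0,0,0,0.3],[0,0,4,0,0,0,0.3],[0,0,4,0,0,0,0.3],[0,0,3,0,0,0,0.3],[0,0,0,0,0,0,0.3]]]'
python3 -m jog '[[[0,0,1,0,0,0,0.3],[0,0,1,0,0,0,0.3],[0,0,0,0,0,0,0.3]]]'
python3 d.py .617 -.039 .1326
```

```text
clock: 26.7
position: [0.6175, -0.0383, 0.1516]
tool_rot: [-3.141, -0.001, 2.79]
force: [0.0, 1.0, -0.8]
grip_width: 0.0511
finger_force: 31.7
clock: 27.2
position: [0.6175, -0.0382, 0.1369]
tool_rot: [-3.141, -0.0, 2.79]
force: [-1.1, 0.4, -0.3]
grip_width: 0.0508
finger_force: 31.7
clock: 27.5
position: [0.6176, -0.0382, 0.1353]
tool_rot: [-3.142, -0.0, 2.79]
force: [-0.2, -0.3, -0.2]
grip_width: 0.051
finger_force: 31.7
t 27.5 pos [ 0.6176 -0.0382  0.1353] rpy [-3.142 -0.     2.79 ] F [-0.2 -0.3 -0.2] grip 0.051 31.7
tool mm to go [ 0.3 -0.9  2.7]
```

```bash
python3 -m jog '[[[0,0,1,0,0,0,0.3],[0,0,1,0,0,0,0.3],[0,0,0,0,0,0,0.3]]]'
python3 -m jog '[[[0,0,0.6,0,0,0,0.3],[0,0,0,0,0,0,0.3]]]'
python3 -m jog '[[[0,0,0.5,0,0,0,0.3],[0,0,0,0,0,0,0.3]]]'
```

```text
clock: 27.8
position: [0.6176, -0.0382, 0.1332]
tool_rot: [-3.142, -0.0, 2.79]
force: [-0.7, -1.0, -1.2]
grip_width: 0.0511
finger_force: 31.7
clock: 28.0
position: [0.6177, -0.0382, 0.1328]
tool_rot: [3.142, 0.0, 2.79]
force: [-1.2, 0.2, 2.4]
grip_width: 0.0514
finger_force: 31.9
clock: 28.2
position: [0.6177, -0.0382, 0.1328]
tool_rot: [3.142, 0.0, 2.79]
force: [-3.1, -0.3, 9.8]
grip_width: 0.0511
finger_force: 32.5
```

Seated at 0.1328, as expected. I'll release, back away and check.

```bash
python3 -m jog '[[[0,0,-0.5,0,0,0,0.3],[0,0,0,0,0,0,0.65],[0,0,0,0,0,0,0.85],[0,0,0,0,0,0,1],[0,0,0,0,0,0,1]]]'
python3 -m jog '[[[0,0,-8,0,0,0,1],[0,0,-20,0,0,0,1],[0,0,-40,0,0,0,1],[0,0,-30,0,0,0,1],[-20,40,0,0,0,0,1]]]'
python3 -m jog '[[[-10,40,0,0,0,0,1],[-10,40,0,0,0,0,1],[0,40,0,0,0,0,1],[0,40,0,0,0,0,1],[0,0,0,0,0,0,1]]]'
python3 - <<'E'
from h import *
f=bot.grab_frame('scene'); cv2.imwrite('pics/s9.png',cv2.resize(f['img'][130:330,130:530,::-1],(800,400)))
for n in ('ink_jar','glue_pot'): print(n,bot.spot_point(n,f)[0]['xyz'])
E
```

```text
clock: 28.7
position: [0.6177, -0.0382, 0.1326]
tool_rot: [-3.142, -0.0, 2.79]
force: [-0.7, 0.7, 0.2]
grip_width: 0.0856
finger_force: 0.0
clock: 29.2
position: [0.6503, -0.0122, 0.2364]
tool_rot: [-3.141, 0.006, 2.783]
force: [2.4, -1.2, 0.8]
grip_width: 0.0856
finger_force: 0.0
clock: 29.7
position: [0.7243, 0.1427, 0.2306]
tool_rot: [3.138, -0.001, 2.796]
force: [-0.5, 1.0, -0.9]
grip_width: 0.0855
finger_force: 0.0
ink_jar [0.5431, -0.1217, 0.0004]
glue_pot [0.5543, 0.1266, -0.0023]
```

View pics/s9.png

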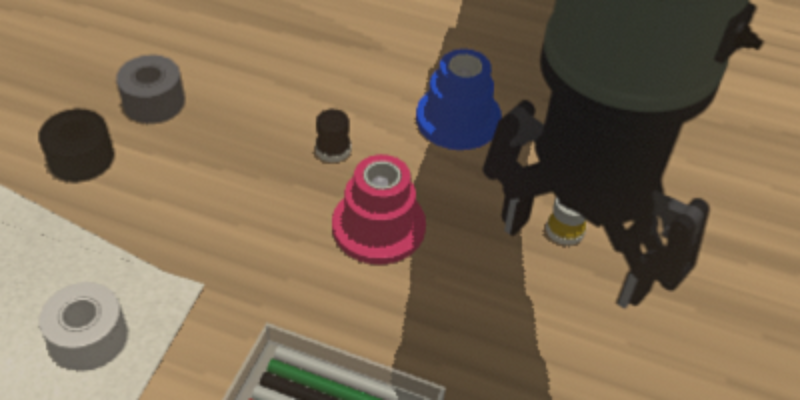

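Both stacks are complete and level, pink at (379,205) and blue at (460,98). The jars are where they were, and the robot is clear.

```bash
python3 -c "
from workcell import bot
print(bot.job_done())"
```

```text
the job is handed in; nothing more can be done
None
```

All four rolls are on their colour's stand, wide below narrow and lowered down the posts, with the ink jar and glue pot unmoved; I handed the job in at about 30 s.

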